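# Load a tenoned rail into the end-boring machine

## Task

Load the rail with the tenon into the boring machine: lift the latch bar, swing the gate wide open, lay the rail in the trough and slide it, square end first and flat against the fence, into the tunnel until it is fully home on the hidden depth stop. Feel for the stop: it is only clamped by friction and must not be pushed off its setting. Then shut the gate behind the rail with the latch dropped back in its keeper, and leave everything else on the bench where it is.

Things in the scene. Friction and masses are not known exactly. Their poses are not given: they have to be found in the camera images.
- machine: Fixed bench-top end-boring machine of grey-painted metal, about 290 x 620 mm, 250 mm high. Origin at table height under the fence face at the tunnel mouth; y is the feed direction (into the tunnel), x points across the trough and out through the fence, z up. Bed surface at z = 30 mm. The open-topped trough lies at y -160 to 0 mm, the tunnel from y = 0 on.
- trough (a point): Middle of the trough's floor, on the bed (machine x -52, y -80, z 30 mm). Machine frame: low steel fence on the +x side (face x = 0, 12 mm thick, 14 mm high above the bed); side rail on the -x side (inner face x = -105 mm, 30 mm high); gate across the outer end at y = -160 mm, its keeper post (124 mm high overall, lip 113 mm) at x -112 to -132 mm.
- mouth (a point): Mouth of the tunnel: on the bed, at machine x = -24, y = 0. The tunnel is 56 mm wide (x -56 to 0 mm) and 56 mm high above the bed; its roof's top is 97 mm above the table up to y = 80 mm, where the tall housing begins. The depth stop's face is 40 to 72 mm inside, out of sight, its setting not known: it must be felt.
- gate (a joint): Angle of the gate, rad: 0 shut (its inner limit), grows as it swings outward (away from the tunnel, counter-clockwise from above) to 1.75; light hinge friction (0.06 N m) keeps it where it is left. The leaf is a 5 mm steel panel, its free edge 130 mm from the hinge, 35 to 93 mm above the table; shut, it runs from the hinge towards machine -x.
- gate_hinge (a point): Point on the gate's vertical hinge axis, at bed height (machine x = 25, y = -160 mm). It does not move when the gate swings.
- latch (a joint): Angle of the 140 g steel gravity latch bar riding on top of the gate, rad: 0 down (level), grows as its free end is lifted, to 0.7. Its pivot is 35 mm from the gate hinge, 110 mm above the table. With the gate shut and the bar down, the keeper's lip holds its nose; over 0.2 rad it is clear. It falls when let go. The keeper has an outer ramp that lifts the nose when the gate is pushed shut.
- latch_tab (a point): Grip point of the latch bar's upright thumb tab: 26 mm long along the bar, 12 mm thick across the gate, 36 mm high. With the bar down the point is 138 mm above the table, the tab's top 154 mm and its foot 118 mm; it is 105 mm from the gate hinge, 70 mm from the latch pivot. Its x axis runs along the bar towards the hinge, y across the gate: pinch along y from above.
- work_pin (a joint): Small work-present pin in the middle of the depth stop's face, m: 0 standing 7 mm proud of the face, 0.007 pressed flush. Its spring is very light (0.3 N) and does not push the rail back.
- depth_stop (a joint): How far the depth stop has slipped inward from its setting, m: 0 as set. The clamp slips at about 40 N.
- rail: Loose light-wood rail, 260 g nominal (190 to 350): body 150 mm long, 48 x 48 mm in section, with a tenon (30 mm long, 16 mm wide, 32 mm high) on one end. Origin at the centre of the body's underside (without tenon); x runs along it, the square end at x = +75 mm, the tenon shoulder at -75 and the tenon's tip at -105 mm. Starts flat on the table.
- rail_end (a point): Centre of the rail's square end face (the end that goes in first), 24 mm above its underside.
- plain_rail: Bystander: a similar light-wood rail without a tenon, 180 x 48 x 48 mm; origin at the centre of its underside, x along it.
- offcut: Bystander: square offcut, 105 x 48 x 48 mm; origin at the centre of its underside.
- mallet: Bystander: turned wooden mallet standing on its head, 230 mm high, head 92 mm across; origin at the centre of its underside.
- plane: Bystander: steel bench plane, 240 x 62 mm, 107 mm high; origin at the centre of its sole, x along it.
- square: Bystander: try square lying flat, wooden stock 120 mm along x, blade 190 mm along y; 18 mm high; origin under the middle of the stock.
- glue: Bystander: white glue bottle, 60 mm across, 190 mm high; origin at the centre of its underside.
- chisel: Bystander: wood chisel lying flat, about 300 mm long along x; origin near its middle, on the table.
- sleeve: Bystander: brown sanding-drum sleeve standing on end, 124 mm across, 100 mm high; origin at the centre of its underside.

How it is judged:
On the way, in this order (a step that is already met when the one before it is completed fails the run):
1. the gate has been swung wide open (joint gate over 1.0 rad) (value of joint gate above 1 rad), for 0.2 s.
2. the rail is home: square end in the tunnel, stop pin pressed in by more than 4.5 of its 7 mm, rail along the fence and within 4.5 mm of it (value of joint work_pin above 0.0045 m and y of rail_end in the frame of machine above 0.03 m and x of rail in the frame of machine above -0.0285 m and angle between the x axis of rail and the y axis of machine, either way round below 0.06 rad), for 0.2 s.
At the end, for the whole second after the job is handed in: The rail lies still in the trough, square end first, within 4.5 mm of the fence and 0.06 rad of parallel to it, the stop pin pressed in by over 4.5 mm; the gate is shut (under 0.03 rad) and the latch down (under 0.05 rad) (all of step 2 and value of joint gate below 0.03 rad and value of joint latch below 0.05 rad and linear speed of rail below 0.01 m/s and angle between rail's own z axis and vertical below 0.05 rad); the robot touches nothing.
It fails at once if the depth stop is pushed more than 3 mm off its setting (value of joint depth_stop above 0.003 m).
It fails at once if something else on the bench is shifted by more than 30 mm (distance of any of plain_rail, offcut, mallet, plane, square, glue, chisel, sleeve from where it was at the start of the episode above 0.03 m).
It fails at once if the mallet or the glue bottle is tipped (angle between any of mallet, glue's own z axis and vertical above 0.35 rad).
It also fails if it takes over 72 s, if anything falls off the work surface, if the arm or the gripper's body presses on something with over 40 N, if the wrist force passes 120 N, or if a joint passes its speed limit or range.

## Robot

A 6-joint arm with a two-finger parallel gripper is mounted at the origin on the work surface. World frame = base frame: x ahead of the robot, y to its left, z up, the work surface at z = 0. Lengths are in m, angles in rad, forces in N, time in s.
With the tool pointing down it reaches from about 0.25 to 0.8 m from the base axis. Payload 8.5 kg.
Tool frame: the origin (TCP) lies midway between the tips of the shut fingers; the grasp point (between the pads) lies 19 mm behind it; z points along the fingers, y is the line along which they close (so a half turn about z gives the same grasp; the last joint's range is limited). The gripper opens to 85 mm and grips with 20 to 120 N. Pads are 22 mm wide; open, the fingers measure 114 mm over their backs; the gripper's body (76 mm by 85 mm) begins 54 mm behind the grasp point. The pads swing forward as they close: fully open they stand 13 mm farther back than shut.
Start: joints at [1.112, 0.238, -0.013, 1.319, 0, 1.571], TCP at [0.232, 0.471, 0.231] pointing down, gripper open.
Joint ranges: [-2.66, 2.66], [-1.03, 1.9], [-1.14, 1.46], [-1.82, 2.27], [-1.45, 1.34], [-3.14, 3.14]. Speed limits (rad/s): [2.22, 2.22, 2.79, 3.14, 3.14, 3.14].

## Interface

Orientations are given as a unit quaternion [w, x, y, z].
In Python, from cell import telemetry, imaging, env gives the robot as it stands.
- The arm moves only by the shell command python3 -m handwheel 'ROWS' [FORCE]. ROWS is JSON, a list of rows, each a list of 7 numbers: the turn, a rotation vector about the tool's x, y, z in degrees, then the shift along the tool's x, y, z in cm, then the closure in counts, from 0 (fully open) to 255 (shut). A call has 1 to 20 rows; each row is the pose to reach, as a shift and turn from the pose commanded when the call began, along the tool's axes at that moment; what a row does not reach only later rows make up. A row lasts 1/10 s, in which the tool goes at most 50 mm and 8.59 degrees, less where a joint would pass 70% of its speed; a pose out of reach is approached as far as the arm can. A call with a gripper value outside its range is refused whole. The fingers move at their own pace and stop on an object; FORCE is the grip in N (left out, the last holds). Time passes only in rows, so rows that repeat a pose let the fingers close. It gives the time, the measured TCP pose, the force, the opening and the grip force at its end, in the units of the state.
- telemetry.get_obs(): the state, without advancing time (a new reading comes with each control period).
- imaging.grab_frame(name): name is "scene" or "top" or "wrist"; returns the picture (384x512x3 uint8, blue, green, red); there is no depth.
- imaging.calibration(name): a dict with "camera_matrix" (3x3 intrinsics, pixels), "dist" ([k1, k2, p1, p2, k3] as OpenCV has them; the pictures are not rectified), "pose" (4x4, takes a point from camera to world coordinates). Camera axes: x right, y up, looking along -z (the intrinsics and any distortion apply to the point x, -y, -z); pixel columns grow to the right and rows downward; lengths in m; the calibration is good to about 2 mm. A picture is of the moment at which its call begins: read the wrist's pose just before it. calibration takes no time and is no camera call; for the wrist camera it gives the pose at the moment of the call.
- env.finish_job(): hands the job in; it is judged then, once.
Trained networks look in the newest picture that a camera, given by its name, has taken for a name from the list of things; names that differ only in an ending like _2 or _b are one class to them, and where a whole thing is asked for, a point or a joint stands for the part that bears it (a point fixed in the world has none). Each returns a list of dicts, best first, with "conf" (0 to 1); they miss things now and then, are a little off and sometimes report something else, mostly with a low value. They report only what shows in the picture. A call takes as long as a camera call.
- imaging.masks_of(camera, query): "pixels" (384x512 bool, what is visible of it) and "location" ([column, row] in pixels, amid what is visible of it).
The state is a dict: "clock": time; "joint_pos": joint angles; "qvel": joint speeds; "joint_torque": joint torques, N m; "position": TCP position; "tool_rot": TCP orientation; "force": force on the tool from outside, world axes, zero at the start; "moment": the same for the moment, N m; "gripper_width": finger opening in m; "grasp_force": force on a finger pad.
Only numpy, scipy, OpenCV 4.12 (cv2) and the standard library are available. Lean on these libraries where they do the work, as an engineer would, in place of code of your own. Each camera call takes 0.05 s, during which the arm holds its last target. There are 200 camera calls.

## Working session

There is one attempt and no reset: what is moved stays moved. The work goes in short steps, Python scripts to look and compute and a shell command to move; the robot and the scene stay as the last step left them, time stands still between calls to the robot, and variables do not carry over. Pictures are saved under pics/ and viewed, at most 10 in all, crops included, and the job is handed in when it is done.

```bash
ls; mkdir -p pics; python3 - <<'E'
from cell import telemetry, imaging, env
import cv2,numpy as np
o=telemetry.get_obs(); print({k:np.round(v,3).tolist() for k,v in o.items()})
for n in ("scene","top"):
    cv2.imwrite(f"pics/{n}0.png",imaging.grab_frame(n))
    c=imaging.calibration(n); print(n,np.round(c["camera_matrix"],1).tolist(),np.round(c["dist"],3).tolist(),np.round(c["pose"],3).tolist())
    for q in ("rail","machine","plain_rail","latch_tab","gate","mallet","glue","sleeve","plane","offcut"):
        print(q,[(round(d["conf"],2),np.round(d["location"],1).tolist(),int(d["pixels"].sum())) for d in imaging.masks_of(n,q)][:3])
E
```

```text
pics
{'clock': 0.0, 'joint_pos': [1.112, 0.239, -0.014, 1.319, -0.0, 1.571], 'qvel': [0.001, 0.001, -0.002, 0.0, -0.002, -0.001], 'joint_torque': [-0.003, -53.878, 34.644, 0.018, -0.0, 0.0], 'position': [0.232, 0.47, 0.231], 'tool_rot': [-0.0, 0.227, 0.974, -0.001], 'force': [0.545, 0.728, -0.565], 'moment': [0.002, -0.008, 0.023], 'grasp_force': 0.0, 'gripper_width': 0.086}
scene [[459.1, 0.0, 251.3], [0.0, 459.1, 192.4], [0.0, 0.0, 1.0]] [-0.094, 0.0, 0.0, 0.0, 0.0] [[-0.671, -0.636, 0.381, 1.122], [0.741, -0.569, 0.355, 0.502], [-0.009, 0.521, 0.854, 1.393], [0.0, 0.0, 0.0, 1.0]]
rail [(0.97, [217.5, 165.4], 728), (0.59, [255.2, 108.5], 469)]
machine [(0.92, [318.0, 281.3], 15081), (0.69, [154.1, 194.8], 1178), (0.17, [374.9, 211.3], 513)]
plain_rail [(0.55, [193.8, 135.9], 787)]
latch_tab [(0.57, [276.6, 189.9], 271)]
gate [(0.58, [271.5, 203.7], 581)]
mallet [(0.86, [184.2, 234.7], 901)]
glue []
sleeve [(0.57, [223.0, 256.1], 1112)]
plane [(0.74, [154.2, 194.3], 1172), (0.45, [219.8, 165.0], 788)]
offcut [(0.8, [298.1, 182.2], 377), (0.51, [219.2, 166.9], 751)]
top [[404.8, 0.0, 260.0], [0.0, 404.8, 188.7], [0.0, 0.0, 1.0]] [-0.01, 0.0, 0.0, 0.0, 0.0] [[0.027, 0.983, -0.18, 0.294], [-0.999, 0.032, 0.026, -0.017], [0.032, 0.179, 0.983, 1.355], [0.0, 0.0, 0.0, 1.0]]
rail [(0.8, [315.9, 205.9], 795), (0.24, [235.2, 188.7], 193)]
machine [(0.78, [152.3, 154.0], 16048)]
plain_rail [(0.82, [362.7, 218.7], 985), (0.75, [147.4, 155.1], 15777)]
latch_tab [(0.5, [231.1, 195.9], 116)]
gate [(0.79, [235.2, 190.0], 255), (0.6, [225.8, 103.5], 848)]
mallet [(0.71, [277.5, 112.0], 756), (0.67, [333.9, 135.1], 1453)]
glue [(0.79, [279.2, 240.7], 345)]
sleeve [(0.86, [229.4, 106.9], 956), (0.56, [335.7, 289.7], 1025), (0.27, [332.3, 135.9], 1391)]
plane [(0.65, [332.3, 137.3], 1426), (0.44, [149.9, 154.3], 16241)]
offcut [(0.8, [239.6, 236.2], 487), (0.33, [228.7, 105.9], 978)]
```

```bash
python3 - <<'E'
import cv2
a=cv2.imread("pics/top0.png");cv2.imwrite("pics/t1.png",cv2.resize(a[60:330,50:410],None,fx=2.2,fy=2.2,interpolation=cv2.INTER_CUBIC))
a=cv2.imread("pics/scene0.png");cv2.imwrite("pics/s1.png",cv2.resize(a[80:380,120:470],None,fx=2,fy=2,interpolation=cv2.INTER_CUBIC))
E
```

```text
(no output)
```

View pics/t1.png

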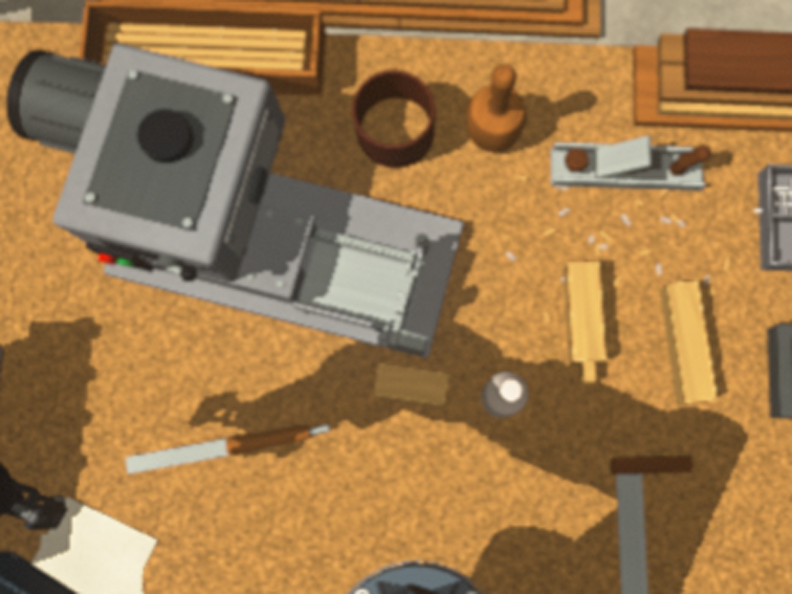

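View pics/s1.png

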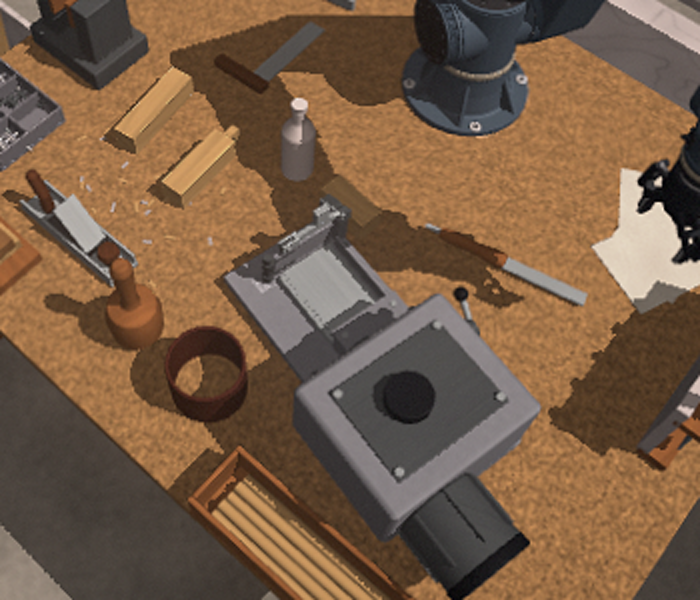

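Top crop: the machine is at left and its feed runs left, slightly up (world +y). The gate runs from the hinge at about (418,245) to the keeper at (392,338), and the tunnel roof edge from (312,215) to (295,295). The rail with its tenon towards the robot is at (588,315). The scene crop confirms the layout, with the latch tab near the gate top.

```bash
cat > h.py <<'E'
from cell import telemetry, imaging, env
import cv2,numpy as np
from scipy.spatial.transform import Rotation as Ro
def ray(c,px):
    p=cv2.undistortPoints(np.array([[px]],float),c["camera_matrix"],np.array(c["dist"]))[0,0]
    P=np.array(c["pose"]); return P[:3,3],P[:3,:3]@np.array([p[0],-p[1],-1])
def at(c,px,z):
    o,d=ray(c,px); return (o+d*(z-o[2])/d[2])
def proj(c,X):
    P=np.linalg.inv(np.array(c["pose"])); q=np.atleast_2d(X)@P[:3,:3].T+P[:3,3]
    q=np.c_[q[:,0],-q[:,1],-q[:,2]]
    return cv2.projectPoints(q,np.zeros(3),np.zeros(3),c["camera_matrix"],np.array(c["dist"]))[0][:,0]
def tool():
    o=telemetry.get_obs(); w=o["tool_rot"]; return np.array(o["position"]),Ro.from_quat([w[1],w[2],w[3],w[0]]),o
def delta(pos,ydir=None):
    """shift in tool axes (cm) and turn (deg rotvec) to a pointing-down pose; ydir world angle (deg) of tool y, mod 180"""
    p,R,o=tool(); s=R.inv().apply(np.array(pos)-p)*100
    if ydir is None: return np.round(s,2),None
    out=[]
    for k in (0,180):
        a=np.radians(ydir+k); y=np.array([np.cos(a),np.sin(a),0]); z=np.array([0,0,-1.]); x=np.cross(y,z)
        out.append(np.degrees((R.inv()*Ro.from_matrix(np.c_[x,y,z])).as_rotvec()))
    return np.round(s,2),np.round(min(out,key=np.linalg.norm),2)
class M:
    def __init__(s,x,y,yaw): s.o=np.array([x,y,0]); s.R=Ro.from_euler("z",yaw); s.yaw=yaw
    def w(s,p): return s.R.apply(np.array(p,float))+s.o
    def l(s,p): return s.R.inv().apply(np.array(p,float)-s.o)
E
python3 - <<'E'
from h import *
c=imaging.calibration("top")
f=lambda u,v:(50+u/2.2,60+v/2.2)
for n,p,z in (("hinge",(418,245),.1),("keeper",(392,338),.12),("roofR",(312,215),.097),("roofL",(295,295),.097),("baseR",(425,352),.0),("baseR",(425,352),.03),("baseL",(105,270),.03),("base far",(462,222),.03),("railSq",(584,262),.048),("railTen",(591,378),.03),("shoulderL",(573,362),.048),("shoulderR",(606,360),.048),("sqL",(567,263),.048),("sqR",(602,262),.048),("glue",(508,390),.1),("offcut",(411,384),.048)):
    print(n,z,np.round(at(c,f(*p),z),3)[:2])
c=imaging.calibration("wrist");p,R,o=tool();P=np.array(c["pose"])
print(c["camera_matrix"][0], "cam in tool",R.inv().apply(P[:3,3]-p), "axes",np.round((R.inv()*Ro.from_matrix(P[:3,:3])).as_matrix(),3).tolist())
E
```

```text
hinge 0.1 [0.577 0.014]
keeper 0.12 [0.439 0.045]
roofR 0.097 [0.617 0.169]
roofL 0.097 [0.499 0.186]
baseR 0.0 [ 0.433 -0.   ]
baseR 0.03 [ 0.43  -0.001]
baseL 0.03 [0.539 0.483]
base far 0.03 [ 0.632 -0.05 ]
railSq 0.048 [ 0.571 -0.235]
railTen 0.03 [ 0.399 -0.249]
shoulderL 0.048 [ 0.42  -0.219]
shoulderR 0.048 [ 0.425 -0.268]
sqL 0.048 [ 0.569 -0.209]
sqR 0.048 [ 0.572 -0.262]
glue 0.1 [ 0.373 -0.12 ]
offcut 0.048 [0.381 0.018]
[340.5531904    0.         255.38079159] cam in tool [ 0.0821399   0.00023512 -0.1431831 ] axes [[-0.001, 0.947, 0.321], [1.0, 0.0, 0.0], [0.0, 0.321, -0.947]]
```

```bash
python3 - <<'E'
from h import *
print(delta([.475,.037,.28],77.3))
E
```

```text
(array([-40.95, -28.14,  -4.87]), array([-1.000e-02, -0.000e+00, -1.359e+01]))
```

```bash
python3 -m handwheel '[[0,0,-3,-8,-6,-4.9,0],[0,0,-13.6,-41,-28.1,-4.9,0],[0,0,-13.6,-41,-28.1,-4.9,0],[0,0,-13.6,-41,-28.1,-4.9,0],[0,0,-13.6,-41,-28.1,-4.9,0],[0,0,-13.6,-41,-28.1,-4.9,0],[0,0,-13.6,-41,-28.1,-4.9,0],[0,0,-13.6,-41,-28.1,-4.9,0],[0,0,-13.6,-41,-28.1,-4.9,0],[0,0,-13.6,-41,-28.1,-4.9,0],[0,0,-13.6,-41,-28.1,-4.9,0],[0,0,-13.6,-41,-28.1,-4.9,0],[0,0,-13.6,-41,-28.1,-4.9,0],[0,0,-13.6,-41,-28.1,-4.9,0]]'
python3 - <<'E'
from h import *
m=M(.588,.176,np.radians(-12.7))
im=imaging.grab_frame("wrist");c=imaging.calibration("wrist")
np.save("w1.npy",c["pose"])
for q in ("latch_tab","gate"):
  for d in imaging.masks_of("wrist",q)[:2]: print(q,d["conf"],d["location"],d["pixels"].sum())
v=cv2.resize(im,None,fx=1.5,fy=1.5)
for p in ((-.08,-.16,.154),(.025,-.16,.093),(0,0,.03),(-.122,-.16,.124),(-.056,0,.097),(0,-.16,.044),(-.105,-.16,.06)):
  u=proj(c,m.w(p))[0]; print(p,u); cv2.circle(v,tuple(int(a*1.5) for a in u),3,(0,0,255),-1)
cv2.imwrite("pics/w1.png",v)
E
```

```text
clock: 2.5
position: [0.475, 0.0383, 0.2803]
tool_rot: [-0.0, 0.11, 0.994, 0.0]
force: [0.5, 0.1, 0.8]
gripper_width: 0.0851
grasp_force: 0.0
latch_tab 0.81 [251.8, 187.8] 1599
latch_tab 0.73 [147.2, 347.7] 235
gate 0.95 [252.2, 198.4] 2031
(-0.08, -0.16, 0.154) [254.23835544 179.96085977]
(0.025, -0.16, 0.093) [254.35191894 255.31887797]
(0, 0, 0.03) [381.5360569  212.39455648]
(-0.122, -0.16, 0.124) [254.37940497 123.93281134]
(-0.056, 0, 0.097) [410.81287451 186.59955962]
(0, -0.16, 0.044) [254.47909659 216.81042985]
(-0.105, -0.16, 0.06) [254.53004847 131.8955329 ]
```

View pics/w1.png

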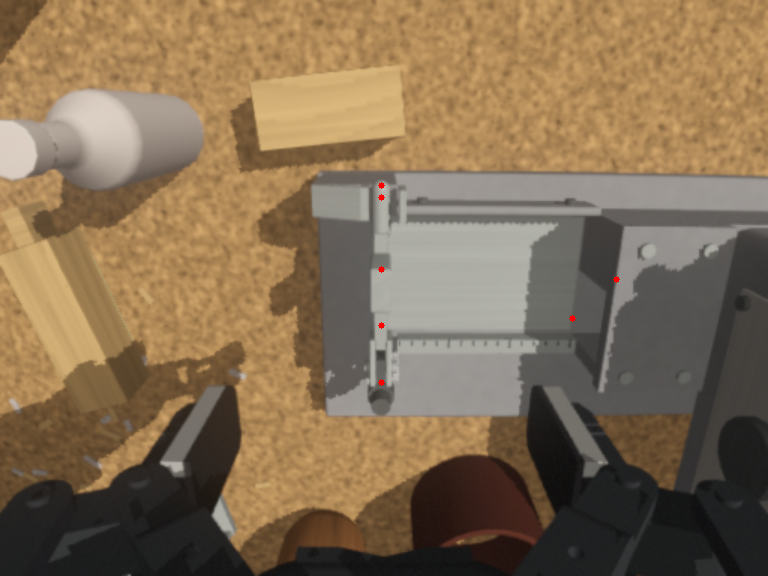

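The estimate is close: the y dots sit on the gate line and roof edge (616,280). In x, the features look about 10–18 px further down than predicted, so I'll zoom in.

```bash
python3 - <<'E'
from h import *
im=imaging.grab_frame("wrist");c=imaging.calibration("wrist")
np.set_printoptions(suppress=True,precision=1)
u0,v0,k=200,105,3.4
v=cv2.resize(im[v0:v0+175,u0:u0+230],None,fx=k,fy=k,interpolation=cv2.INTER_CUBIC)
for dx,col in ((0,(0,0,255)),(.01,(0,255,0))):
  m=M(.588,.176,np.radians(-12.7)); 
  L=[((0+dx,-.15,.03),(0+dx,-.01,.03)),((dx,-.15,.044),(dx,-.01,.044)),((-.105+dx,-.15,.06),(-.105+dx,-.01,.06)),((-.093+dx,-.16,.154),(-.067+dx,-.16,.154)),((-.112+dx,-.152,.124),(-.132+dx,-.152,.124))]
  for a,b in L:
    q=((proj(c,np.array([m.w(a),m.w(b)]))-[u0,v0]+.5)*k).astype(int); cv2.line(v,tuple(q[0]),tuple(q[1]),col,1)
cv2.imwrite("pics/w2.png",v)
E
```

```text
(no output)
```

View pics/w2.png

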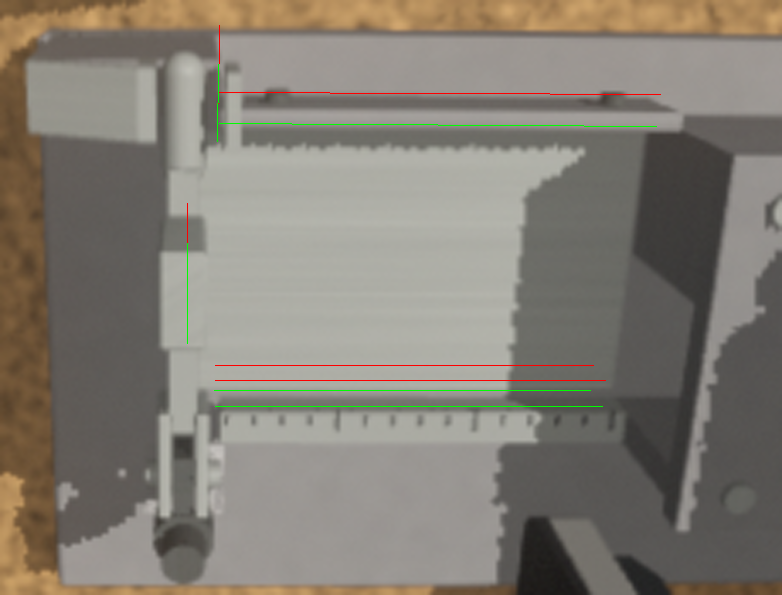

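```bash
cat >> h.py <<'E'
m=M(.5995,.1724,np.radians(-12.7))
E
python3 - <<'E'
from h import *
print(delta(m.w([-.08,-.16,.119]),77.3), tool()[2]["joint_pos"])
c=imaging.calibration("top")
for q in ("rail","glue","offcut"):
  imaging.grab_frame("top")
  d=imaging.masks_of("top",q)[0]; print(q,d["conf"],m.l(at(c,d["location"],.048)))
E
```

```text
(array([-1.17, -0.17, 16.14]), array([0.  , 0.  , 0.12])) [ 8.00506875e-02  1.42647696e-01 -1.03217809e-02  1.41775560e+00
 -1.43250206e-05  2.99680145e-01]
rail 0.78 [-0.01850265 -0.42266193  0.048     ]
glue 0.56 [-0.16756297 -0.33452739  0.048     ]Traceback (most recent call last):
  File "<stdin>", line 6, in <module>
IndexError: list index out of range
```

```bash
python3 -m handwheel '[[0,0,0,-1.2,-0.2,4,0],[0,0,0,-1.2,-0.2,8,0],[0,0,0,-1.2,-0.2,12,0],[0,0,0,-1.2,-0.2,15,0],[0,0,0,-1.2,-0.2,16.1,0],[0,0,0,-1.2,-0.2,16.1,0],[0,0,0,-1.2,-0.2,16.1,255],[0,0,0,-1.2,-0.2,16.1,255],[0,0,0,-1.2,-0.2,16.1,255],[0,0,0,-1.2,-0.2,16.1,255],[0,0,0,-1.2,-0.2,16.1,255],[0,0,0,-1.2,-0.2,16.1,255],[0,0,0,-1.2,-0.2,16.1,255],[0,0,0,-1.2,-0.2,16.1,255]]' 30
```

```text
clock: 4.4
position: [0.4872, 0.0329, 0.1198]
tool_rot: [0.0, 0.11, 0.994, 0.0]
force: [0.3, 2.1, 5.6]
gripper_width: 0.0116
grasp_force: 34.2
```

```bash
python3 -m handwheel '[[0,5,0,-0.1,0,-0.6,255],[0,10,0,-0.26,0,-1.2,255],[0,15,0,-0.48,0,-1.8,255],[0,20,0,-0.74,0,-2.35,255],[0,20,0,-0.74,0,-2.35,255],[0,20,0,-0.74,0,-2.35,255]]'; python3 - <<'E'
from h import *
im=imaging.grab_frame("wrist"); cv2.imwrite("pics/w3.png",im)
# arc plan in current tool axes
p,R,o=tool(); H=m.w([.025,-.16,0]); print(R.as_matrix().round(3).tolist())
for f in np.radians([8,16,24,32,40,48,56,64,72,80,88,94]):
  Z=Ro.from_euler("z",f); q=Z.apply(p-H)+H
  print(round(np.degrees(f)),np.degrees((R.inv()*Z*R).as_rotvec()).round(1).tolist(),(R.inv().apply(q-p)*100).round(2).tolist())
E
```

```text
clock: 5.0
position: [0.4939, 0.0313, 0.1421]
tool_rot: [-0.174, 0.109, 0.978, 0.02]
force: [-1.3, 5.0, -0.9]
gripper_width: 0.0116
grasp_force: 33.4
[[-0.916, 0.219, -0.336], [0.206, 0.976, 0.076], [0.344, 0.0, -0.939]]
8 [2.8, 0.0, -7.5] [-0.1, -1.35, -0.04]
16 [5.5, 0.0, -15.0] [-0.37, -2.67, -0.14]
24 [8.3, 0.0, -22.5] [-0.82, -3.94, -0.3]
32 [11.0, 0.0, -30.0] [-1.42, -5.13, -0.52]
40 [13.8, 0.0, -37.6] [-2.18, -6.22, -0.8]
48 [16.5, 0.0, -45.1] [-3.07, -7.19, -1.13]
56 [19.3, 0.0, -52.6] [-4.08, -8.01, -1.5]
64 [22.0, 0.0, -60.1] [-5.18, -8.68, -1.9]
72 [24.8, 0.0, -67.6] [-6.37, -9.17, -2.34]
80 [27.5, 0.0, -75.1] [-7.6, -9.49, -2.79]
88 [30.3, 0.0, -82.6] [-8.87, -9.62, -3.25]
94 [32.3, 0.0, -88.3] [-9.82, -9.59, -3.6]
```

```bash
python3 -m handwheel '[[1.4,0,-3.8,0,-0.68,0,255],[2.8,0,-7.5,-0.1,-1.35,-0.04,255],[4.1,0,-11.3,-0.2,-2,-0.08,255],[5.5,0,-15,-0.37,-2.67,-0.14,255],[8.3,0,-22.5,-0.82,-3.94,-0.3,255],[11,0,-30,-1.42,-5.13,-0.52,255],[13.8,0,-37.6,-2.18,-6.22,-0.8,255],[16.5,0,-45.1,-3.07,-7.19,-1.13,255],[19.3,0,-52.6,-4.08,-8.01,-1.5,255],[22,0,-60.1,-5.18,-8.68,-1.9,255],[24.8,0,-67.6,-6.37,-9.17,-2.34,255],[27.5,0,-75.1,-7.6,-9.49,-2.79,255],[30.3,0,-82.6,-8.87,-9.62,-3.25,255],[32.3,0,-88.3,-9.82,-9.59,-3.6,255],[32.3,0,-88.3,-9.82,-9.59,-3.6,255],[32.3,0,-88.3,-9.82,-9.59,-3.6,255]]'; python3 - <<'E'
from h import *
p,R,o=tool(); print(m.l(p),o["force"],o["joint_pos"])
E
```

```text
clock: 6.65
position: [0.574, -0.0848, 0.142]
tool_rot: [-0.132, -0.641, 0.747, -0.113]
force: [-1.7, 4.9, -8.1]
gripper_width: 0.0117
grasp_force: 32.4
[ 0.03170644 -0.25646732  0.14199985] [-1.65020127  4.90849059 -8.1497409 ] [ 0.03226119  0.41757597 -0.03176712  1.18892412 -0.343188   -1.37413808]
```

```bash
python3 -m handwheel '[[0,0,0,0,0,0,120],[0,0,0,0,0,0,120],[0,0,0,0,0,0,120],[0,0,0,0,0,-2,0],[0,0,0,0,0,-5,0],[0,0,0,0,0,-9,0],[0,0,0,0,0,-12,0],[0,0,0,0,0,-12,0]]'; python3 - <<'E'
from h import *
print(delta([.45,-.235,.27],93.3))
E
```

```text
clock: 7.45
position: [0.583, -0.0439, 0.2599]
tool_rot: [-0.129, -0.641, 0.747, -0.117]
force: [1.2, 1.0, -0.1]
gripper_width: 0.0856
grasp_force: 0.0
(array([20.  , 10.27,  6.13]), array([-14.04, -16.49,  77.12]))
```

```bash
python3 -m handwheel '[[-1,-1.5,7.7,2,1,0.6,0],[-14,-16.5,77.1,20,10.3,6.1,0],[-14,-16.5,77.1,20,10.3,6.1,0],[-14,-16.5,77.1,20,10.3,6.1,0],[-14,-16.5,77.1,20,10.3,6.1,0],[-14,-16.5,77.1,20,10.3,6.1,0],[-14,-16.5,77.1,20,10.3,6.1,0],[-14,-16.5,77.1,20,10.3,6.1,0],[-14,-16.5,77.1,20,10.3,6.1,0],[-14,-16.5,77.1,20,10.3,6.1,0],[-14,-16.5,77.1,20,10.3,6.1,0],[-14,-16.5,77.1,20,10.3,6.1,0],[-14,-16.5,77.1,20,10.3,6.1,0],[-14,-16.5,77.1,20,10.3,6.1,0]]'; python3 - <<'E'
from h import *
im=imaging.grab_frame("wrist");c=imaging.calibration("wrist")
np.set_printoptions(suppress=True,precision=4)
for q in ("rail","plain_rail"):
  for d in imaging.masks_of("wrist",q)[:2]:
    k=np.argwhere(d["pixels"])[:,::-1].astype(np.float32)
    b=cv2.minAreaRect(k); print(q,round(d["conf"],2),d["location"],b)
    cn=cv2.boxPoints(b); print([at(c,u,.048)[:2].round(3).tolist() for u in cn])
t=imaging.grab_frame("top")
g=imaging.masks_of("top","gate")[:2]; print([(x["conf"],x["location"]) for x in g])
cv2.imwrite("pics/w4.png",np.hstack([im,cv2.resize(t[130:258,170:340][:, :],(288,384*288//340*0+384))])[:, :800])
E
```

```text
clock: 8.85
position: [0.4479, -0.2355, 0.2669]
tool_rot: [-0.003, -0.03, 1.0, -0.0]
force: [-0.1, -1.2, 0.1]
gripper_width: 0.0851
grasp_force: 0.0
rail 0.89 [250.4, 188.5] ((250.0, 182.0), (154.0, 44.0), 90.0)
[[0.395, -0.267], [0.392, -0.222], [0.572, -0.208], [0.576, -0.261]]
plain_rail 0.7 [121.2, 152.7] ((116.90384674072266, 152.01922607421875), (167.48316955566406, 60.20764923095703), 78.69007110595703)
[[0.373, -0.431], [0.359, -0.369], [0.54, -0.339], [0.56, -0.411]]
[(0.61, [266.6, 173.6])]
```

View pics/w4.png

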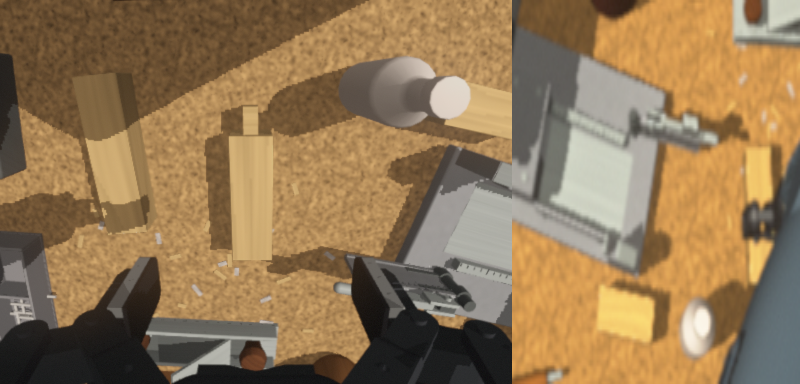

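The gate is open and the latch bar is on it. The rail's body spans columns 229–272, with the square end at row 260 and the tenon pointing up.

```bash
python3 - <<'E'
from h import *
c=imaging.calibration("wrist")
for u in ((234,260.5),(271.5,260.5),(229.5,138),(272.5,138),(250.5,106)): print(u,at(c,u,.048)[:2].round(4))
a=at(c,(234,260.5),.048);b=at(c,(271.5,260.5),.048);e=at(c,(229.5,138),.048);f=at(c,(272.5,138),.048)
sq=(a+b)/2;sh=(e+f)/2;d=sq-sh;L=np.linalg.norm(d);d/=L;ang=np.degrees(np.arctan2(d[1],d[0]));print(sq,sh,L,ang,np.linalg.norm(a-b))
cen=sq-.075*d;g=cen-.035*d;print(cen,g)
print(delta([g[0],g[1],.019],ang+90))
E
```

```text
(234, 260.5) [ 0.5772 -0.2542]
(271.5, 260.5) [ 0.5746 -0.209 ]
(229.5, 138) [ 0.4294 -0.2646]
(272.5, 138) [ 0.4267 -0.2187]
(250.5, 106) [ 0.3946 -0.244 ]
[ 0.57591838 -0.23158627  0.048     ] [ 0.42803704 -0.24163363  0.048     ] 0.14822226396189936 3.886821029553091 0.04530317466415303
[ 0.50109089 -0.2366702   0.048     ] [ 0.46617139 -0.2390427   0.048     ]
(array([-1.96, -0.45, 24.79]), array([-0.01, -0.38, -0.55]))
```

```bash
python3 -m handwheel '[[0,-0.4,-0.6,-2,-0.45,4,0],[0,-0.4,-0.6,-2,-0.45,8.5,0],[0,-0.4,-0.6,-2,-0.45,13,0],[0,-0.4,-0.6,-2,-0.45,17.5,0],[0,-0.4,-0.6,-2,-0.45,21.5,0],[0,-0.4,-0.6,-2,-0.45,24,0],[0,-0.4,-0.6,-2,-0.45,25,0],[0,-0.4,-0.6,-2,-0.45,25,0],[0,-0.4,-0.6,-2,-0.45,25,255],[0,-0.4,-0.6,-2,-0.45,25,255],[0,-0.4,-0.6,-2,-0.45,25,255],[0,-0.4,-0.6,-2,-0.45,25,255],[0,-0.4,-0.6,-2,-0.45,25,255],[0,-0.4,-0.6,-2,-0.45,25,255]]' 60
```

```text
clock: 10.5
position: [0.4674, -0.2397, 0.0185]
tool_rot: [0.001, -0.034, 0.999, -0.001]
force: [-1.3, -0.1, 7.1]
gripper_width: 0.0471
grasp_force: 62.6
```

```bash
python3 - <<'E'
from h import *
print(delta(m.w([-.027,-.117,.24]),167.3))
E
python3 -m handwheel '[[0,0,0,0,0,-2,255],[0,0,0,0,0,-6,255],[0,0,0,0,0,-11,255],[0,0,0,0,0,-16,255],[0,0,0,0,0,-20,255],[0,0,0,0,0,-22,255],[0,0,0,0,0,-22,255],[0,0,0,0,0,-22,255]]'
python3 - <<'E'
from h import *
print(delta(m.w([-.027,-.117,.24]),167.3),tool()[2]["force"])
E
```

```text
(array([-10.12,  29.74, -22.17]), array([ -0.19,   0.08, -73.4 ]))
clock: 11.3
position: [0.466, -0.239, 0.2365]
tool_rot: [0.0, -0.034, 0.999, -0.0]
force: [-0.0, 0.3, -3.9]
gripper_width: 0.0468
grasp_force: 63.1
(array([-10.19,  29.69,  -0.35]), array([-2.000e-02,  1.000e-02, -7.339e+01])) [-0.02690315  0.32177368 -3.85712589]
```

```bash
python3 -m handwheel '[[0,0,-7,-1,3,-0.4,255],[0,0,-14,-2,6,-0.4,255],[0,0,-21,-3,9,-0.4,255],[0,0,-28,-4,12,-0.4,255],[0,0,-35,-5,15,-0.4,255],[0,0,-42,-6,18,-0.4,255],[0,0,-49,-7,21,-0.4,255],[0,0,-56,-8,24,-0.4,255],[0,0,-63,-9,27,-0.4,255],[0,0,-70,-10,29,-0.4,255],[0,0,-73.4,-10.2,29.7,-0.4,255],[0,0,-73.4,-10.2,29.7,-0.4,255],[0,0,-73.4,-10.2,29.7,-0.4,255]]'
python3 - <<'E'
from h import *
p,R,o=tool();print(m.l(p),R.as_matrix().round(3).tolist(),o["force"])
print(delta(m.w([-.027,-.117,.0515]),167.3))
im=imaging.grab_frame("wrist");c=imaging.calibration("wrist")
d=imaging.masks_of("wrist","rail")[:1]; print([(x["conf"],x["location"]) for x in d])
cv2.imwrite("pics/w5.png",im)
E
```

```text
clock: 12.6
position: [0.547, 0.0639, 0.2394]
tool_rot: [-0.001, -0.624, 0.781, 0.0]
force: [0.2, 0.1, -2.7]
gripper_width: 0.047
grasp_force: 63.1
[-0.02732    -0.11739182  0.23935454] [[-0.221, -0.975, -0.002], [-0.975, 0.221, -0.001], [0.001, 0.002, -1.0]] [ 0.16618547  0.07454469 -2.67592294]
(array([-0.06, -0.07, 18.79]), array([ 0.12, -0.07, -0.09]))
[(0.57, [254.8, 247.7])]
```

View pics/w5.png

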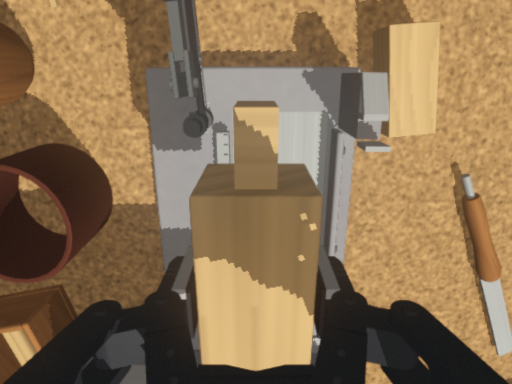

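The rail hangs square over the trough. The tenon is towards the camera, the fence ruler is at column 222, and the gate is clear at (190,60).

```bash
python3 -m handwheel '[[0,0,0,0,0.4,3,255],[0,0,0,0,0.4,7,255],[0,0,0,0,0.4,11,255],[0,0,0,0,0.4,14,255],[0,0,0,0,0.4,16,255],[0,0,0,0,0.4,17.5,255],[0,0,0,0,0.4,18.2,255],[0,0,0,0,0.4,18.5,255],[0,0,0,0,0.4,18.5,255]]'
python3 -m handwheel '[[0,0,0,0,0,0.1,255],[0,0,0,0,0,0.2,255],[0,0,0,0,0,0.3,255],[0,0,0,0,0,0.3,255]]'
```

```text
clock: 13.6
position: [0.5442, 0.0647, 0.0562]
tool_rot: [0.0, -0.624, 0.781, -0.0]
force: [0.2, -0.0, -2.1]
gripper_width: 0.0469
grasp_force: 63.1
clock: 14.0
position: [0.5441, 0.065, 0.053]
tool_rot: [0.0, -0.625, 0.781, -0.0]
force: [-0.4, 0.3, -3.9]
gripper_width: 0.047
grasp_force: 63.1
```

```bash
python3 -m handwheel '[[0,0,0,0,0,0.1,255],[0,0,0,0,0,0.2,255],[0,0,0,0,0,0.3,255],[0,0,0,0,0,0.35,255],[0,0,0,0,0,0.35,255]]'
```

```text
clock: 14.5
position: [0.544, 0.065, 0.0493]
tool_rot: [0.0, -0.625, 0.781, -0.0]
force: [-0.0, 0.2, -2.1]
gripper_width: 0.0472
grasp_force: 63.1
```

```bash
python3 -m handwheel '[[0,0,0,0,0,0.05,255],[0,0,0,0,0,0.1,255],[0,0,0,0,0,0.1,255]]'
```

```text
clock: 14.8
position: [0.5441, 0.0649, 0.0486]
tool_rot: [0.0, -0.625, 0.781, -0.0]
force: [-1.3, -2.3, 0.1]
gripper_width: 0.0467
grasp_force: 63.5
```

```bash
python3 -m handwheel '[[0,0,0,0,-0.2,0,255],[0,0,0,0,-0.4,0,255],[0,0,0,0,-0.5,0,255],[0,0,0,0,-0.5,0,255]]'
python3 -m handwheel '[[0,0,0,0,-0.1,0,255],[0,0,0,0,-0.1,0,255]]'
python3 -m handwheel '[[0,0,0,0,-0.1,0,255],[0,0,0,0,-0.1,0,255]]'
python3 - <<'E'
from h import *
p,R,o=tool();print(m.l(p),m.R.inv().apply(o["force"]))
E
```

```text
clock: 15.2
position: [0.5484, 0.0642, 0.0486]
tool_rot: [-0.0, -0.625, 0.781, 0.0]
force: [-5.3, 1.6, 4.7]
gripper_width: 0.0473
grasp_force: 64.2
clock: 15.4
position: [0.5492, 0.064, 0.0486]
tool_rot: [-0.0, -0.625, 0.781, 0.0]
force: [-5.3, 0.8, 3.9]
gripper_width: 0.0474
grasp_force: 64.1
clock: 15.6
position: [0.55, 0.0638, 0.0486]
tool_rot: [-0.0, -0.625, 0.781, 0.001]
force: [-6.3, 2.0, 6.6]
gripper_width: 0.0472
grasp_force: 64.4
[-0.02440561 -0.11682405  0.04863257] [-6.62407891  0.53137368  6.64648974]
```

```bash
python3 -m handwheel '[[0,0,0,0,-0.1,-0.03,255],[0,0,0,0,-0.1,-0.03,255]]'
python3 -m handwheel '[[0,0,0,0,-0.1,0,255],[0,0,0,0,-0.1,0,255]]'
python3 - <<'E'
from h import *
p,R,o=tool();print(m.l(p),m.R.inv().apply(o["force"]),m.R.inv().apply(o["moment"]))
E
```

```text
clock: 15.8
position: [0.55, 0.0638, 0.0487]
tool_rot: [-0.001, -0.625, 0.781, 0.001]
force: [-9.5, 3.0, 5.4]
gripper_width: 0.0469
grasp_force: 64.4
clock: 16.0
position: [0.5501, 0.0638, 0.0487]
tool_rot: [-0.001, -0.625, 0.781, 0.002]
force: [-12.4, 3.9, 10.8]
gripper_width: 0.0469
grasp_force: 64.6
[-0.02432041 -0.11681377  0.04871014] [-12.92197709   1.12509229  10.75818885] [0.33028077 2.59082997 0.13845456]
```

```bash
python3 -m handwheel '[[0,0,0,0,0.1,-0.05,255],[0,0,0,-0.4,0.15,-0.05,255],[0,0,0,-0.8,0.15,-0.05,255],[0,0,0,-1.2,0.15,-0.05,255],[0,0,0,-1.6,0.15,-0.05,255],[0,0,0,-2,0.15,-0.05,255]]'
python3 - <<'E'
from h import *
p,R,o=tool();print(m.l(p),m.R.inv().apply(o["force"]),m.R.inv().apply(o["moment"]),o["tool_rot"])
E
```

```text
clock: 16.6
position: [0.5541, 0.0819, 0.0488]
tool_rot: [-0.002, -0.625, 0.781, 0.0]
force: [-6.4, -5.9, 3.2]
gripper_width: 0.0474
grasp_force: 63.9
[-0.0244354  -0.09825743  0.04877265] [-4.92802418 -7.1439227   3.20983419] [-1.13843003  1.00998933  0.37108463] [-1.73409904e-03 -6.24555716e-01  7.80978329e-01  1.62044427e-05]
```

```bash
python3 -m handwheel '[[0,0,0,-0.3,0,0,255],[0,0,0,-0.6,0,0,255],[0,0,0,-0.9,0,0,255],[0,0,0,-1.2,0,0,255],[0,0,0,-1.5,0,0,255]]'
python3 - <<'E'
from h import *
p,R,o=tool();print(m.l(p),m.R.inv().apply(o["force"]),m.R.inv().apply(o["moment"]),o["tool_rot"])
E
```

```text
clock: 17.1
position: [0.5573, 0.0965, 0.0487]
tool_rot: [-0.002, -0.625, 0.781, -0.0]
force: [-6.9, -6.0, 1.5]
gripper_width: 0.047
grasp_force: 63.9
[-0.02445805 -0.08335708  0.04874937] [-5.38194011 -7.31512647  1.52008299] [-1.15536177  0.94379685  0.3394034 ] [-1.80333196e-03 -6.24546936e-01  7.80985193e-01 -2.77645171e-06]
```

```bash
cat > f.py <<'E'
from h import *
p,R,o=tool();print("  M",m.l(p).round(4),"F",m.R.inv().apply(o["force"]).round(1))
E
python3 -m handwheel '[[0,0,0,-0.2,0,0,255],[0,0,0,-0.4,0,0,255],[0,0,0,-0.6,0,0,255]]' >/dev/null; python3 f.py
python3 -m handwheel '[[0,0,0,-0.2,0,0,255],[0,0,0,-0.4,0,0,255]]' >/dev/null; python3 f.py
```

```text
M [-0.0245 -0.0775  0.0487] F [-6.3 -8.1  3.7]
  M [-0.0245 -0.0735  0.0487] F [-5.6 -7.7  2.3]
```

```bash
python3 -m handwheel '[[0,0,0,-0.15,0,0,255],[0,0,0,-0.3,0,0,255]]'>/dev/null; python3 f.py
```

```text
M [-0.0245 -0.0705  0.0488] F [-5.6 -8.   2.5]
```

```bash
python3 -m handwheel '[[0,0,0,-0.15,0,0,255],[0,0,0,-0.3,0,0,255]]'>/dev/null; python3 f.py
```

```text
M [-0.0245 -0.0675  0.0487] F [-5.5 -8.3  3.3]
```

```bash
cat >> f.py <<'E'
import sys; sys.exit(abs(m.R.inv().apply(o["force"])[1])>13)
E
H="python3 -m handwheel"
python3 -m handwheel '[[0,0,0,-0.1,0,0,255],[0,0,0,-0.2,0,0,255]]'>/dev/null; python3 f.py && python3 -m handwheel '[[0,0,0,-0.1,0,0,255],[0,0,0,-0.2,0,0,255]]'>/dev/null && python3 f.py && python3 -m handwheel '[[0,0,0,-0.1,0,0,255],[0,0,0,-0.2,0,0,255]]'>/dev/null && python3 f.py && python3 -m handwheel '[[0,0,0,-0.1,0,0,255],[0,0,0,-0.2,0,0,255]]'>/dev/null && python3 f.py
```

```text
M [-0.0245 -0.0655  0.0487] F [-5.7 -8.5  3. ]False
```

```bash
sed -i 's/sys.exit(\(.*\))$/sys.exit(int(\1))/' f.py
python3 -m handwheel '[[0,0,0,-0.1,0,0,255],[0,0,0,-0.2,0,0,255]]'>/dev/null; python3 f.py && python3 -m handwheel '[[0,0,0,-0.1,0,0,255],[0,0,0,-0.2,0,0,255]]'>/dev/null && python3 f.py && python3 -m handwheel '[[0,0,0,-0.1,0,0,255],[0,0,0,-0.2,0,0,255]]'>/dev/null && python3 f.py && python3 -m handwheel '[[0,0,0,-0.1,0,0,255],[0,0,0,-0.2,0,0,255]]'>/dev/null && python3 f.py
```

```text
M [-0.0245 -0.0636  0.0487] F [-6.2 -8.1  2.5]
  M [-0.0245 -0.0616  0.0487] F [-6.3 -7.8  1.9]
  M [-0.0245 -0.0596  0.0487] F [-5.2 -8.   2.1]
  M [-0.0245 -0.0576  0.0487] F [-7.  -8.3  2.4]
```

```bash
python3 -m handwheel '[[0,0,0,-0.1,0,0,255],[0,0,0,-0.2,0,0,255]]'>/dev/null; python3 f.py && python3 -m handwheel '[[0,0,0,-0.1,0,0,255],[0,0,0,-0.2,0,0,255]]'>/dev/null && python3 f.py && python3 -m handwheel '[[0,0,0,-0.1,0,0,255],[0,0,0,-0.2,0,0,255]]'>/dev/null && python3 f.py && python3 -m handwheel '[[0,0,0,-0.1,0,0,255],[0,0,0,-0.2,0,0,255]]'>/dev/null && python3 f.py && python3 -m handwheel '[[0,0,0,-0.1,0,0,255],[0,0,0,-0.2,0,0,255]]'>/dev/null && python3 f.py && python3 -m handwheel '[[0,0,0,-0.1,0,0,255],[0,0,0,-0.2,0,0,255]]'>/dev/null && python3 f.py
```

```text
M [-0.0245 -0.0556  0.0487] F [-5.1 -7.9  3.3]
  M [-0.0246 -0.0555  0.0487] F [ -4.9 -21.7   6.6]
```

```bash
python3 -m handwheel '[[0,0,0,0.1,0,0,255],[0,0,0,0.16,0,0,255],[0,0,0,0.16,0,0,255]]'; python3 f.py; python3 -m handwheel '[[0,0,0,0,0.1,0,150],[0,0,0,0,0.15,0,60],[0,0,0,0,0.15,0,60],[0,0,0,0,0.15,0,60],[0,0,0,0,0.15,0,60]]'; python3 f.py
```

```text
clock: 19.7
position: [0.5633, 0.1236, 0.0487]
tool_rot: [-0.002, -0.624, 0.781, -0.0]
force: [-7.5, -7.8, 2.2]
gripper_width: 0.0473
grasp_force: 63.9
  M [-0.0245 -0.0555  0.0487] F [-5.6 -9.3  2.2]
clock: 20.2
position: [0.5642, 0.1258, 0.0493]
tool_rot: [0.0, -0.625, 0.781, -0.0]
force: [-0.0, -0.1, 0.7]
gripper_width: 0.0651
grasp_force: 0.0
  M [-0.0242 -0.0533  0.0493] F [-0.  -0.1  0.7]
```

```bash
python3 -m handwheel '[[0,0,0,0,0,-1,60],[0,0,0,0,0,-4,60],[0,0,0,0,0,-8,60],[0,0,0,0,0,-13,60],[0,0,0,0,0,-18,60],[0,0,0,0,0,-20,60],[0,0,0,0,0,-20,60]]'
python3 - <<'E'
from h import *
im=imaging.grab_frame("wrist");c=imaging.calibration("wrist")
v=cv2.resize(im,None,fx=1.5,fy=1.5)
yc=.0535-.075
for s in (((0,-.15,.044),(0,0,.044)),((0,yc-.075,.078),(0,0,.078)),((-.048,yc-.075,.078),(-.048,0,.078)),((0,yc-.075,.078),(-.048,yc-.075,.078))):
  q=(proj(c,np.array([m.w(a) for a in s]))*1.5).astype(int); cv2.line(v,tuple(q[0]),tuple(q[1]),(0,0,255),1)
cv2.imwrite("pics/w6.png",v)
E
```

```text
clock: 20.9
position: [0.5653, 0.126, 0.2538]
tool_rot: [0.003, -0.625, 0.781, -0.002]
force: [0.3, -0.4, -0.3]
gripper_width: 0.0648
grasp_force: 0.0
```

View pics/w6.png

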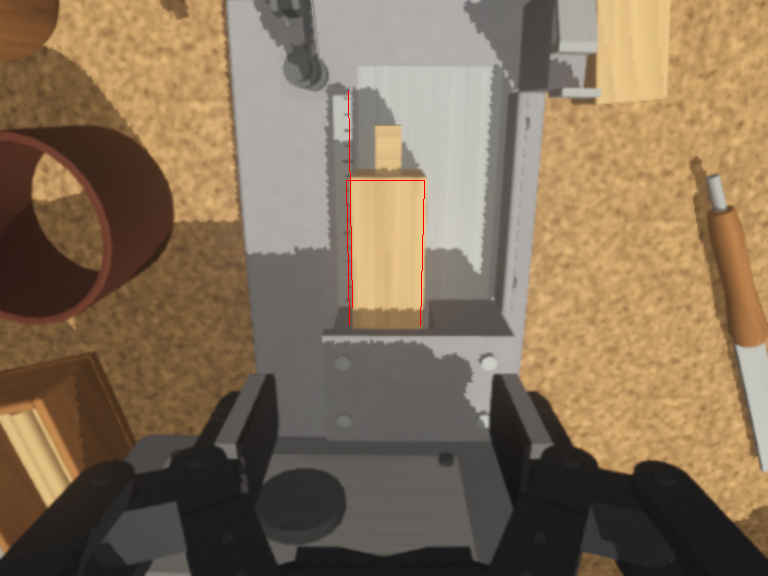

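Rail is home: its outline matches the prediction with the shoulder edge at row 180, it lies along the fence, and the tenon is clear of the gate line. Now back to the tab.

```bash
python3 - <<'E'
from h import *
print(delta(m.w([.0323,-.2647,.27]),171.3))
E
```

```text
(array([21.15, -5.62, -1.88]), array([-0.23,  0.09, -3.99]))
```

```bash
python3 -m handwheel '[[0,0,0,1,0,-1.9,0],[-0.2,0,-4,5,-1,-1.9,0],[-0.2,0,-4,21.1,-5.6,-1.9,0],[-0.2,0,-4,21.1,-5.6,-1.9,0],[-0.2,0,-4,21.1,-5.6,-1.9,0],[-0.2,0,-4,21.1,-5.6,-1.9,0],[-0.2,0,-4,21.1,-5.6,-1.9,0],[-0.2,0,-4,21.1,-5.6,-1.9,0]]'
python3 - <<'E'
from h import *
im=imaging.grab_frame("wrist");c=imaging.calibration("wrist")
for d in imaging.masks_of("wrist","latch_tab")[:2]: print(d["conf"],d["location"],d["pixels"].sum())
v=im[100:300,150:350].copy(); v=cv2.resize(v,None,fx=3,fy=3,interpolation=cv2.INTER_CUBIC)
H=m.w([.025,-.16,0])
for f,col in ((90,(0,255,0)),(94,(0,0,255))):
  a=np.radians(f); L=m.R.apply([-np.cos(a),-np.sin(a),0])
  N=np.cross([0,0,1],L)
  pts=[H+L*r+N*n+[0,0,.154] for r,n in ((.092,.006),(.118,.006),(.118,-.006),(.092,-.006))]
  q=((proj(c,np.array(pts))-[150,100]+.5)*3).astype(int); cv2.polylines(v,[q],True,col,1)
cv2.imwrite("pics/w7.png",v); print(delta(m.w([.0323,-.2647,.119]),171.3))
E
```

```text
clock: 21.75
position: [0.5716, -0.0922, 0.2673]
tool_rot: [-0.001, -0.651, 0.759, 0.002]
force: [0.3, -0.2, 0.3]
gripper_width: 0.0853
grasp_force: 0.0
0.6 [254.9, 177.2] 1720
(array([ 0.15, -0.18, 14.88]), array([0.23, 0.02, 0.08]))
```

View pics/w7.png

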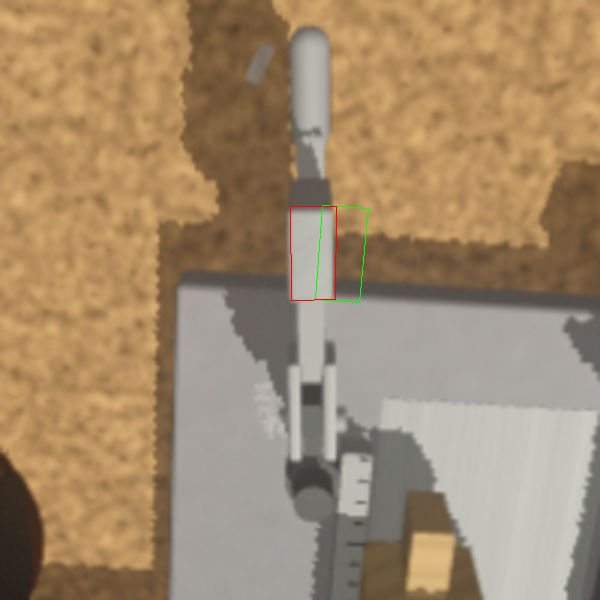

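The tab sits exactly on the red 94° prediction at (313,253). Descend, grip and lift as before.

```bash
python3 -m handwheel '[[0.2,0,0,0.15,-0.2,4,0],[0.2,0,0,0.15,-0.2,8,0],[0.2,0,0,0.15,-0.2,12,0],[0.2,0,0,0.15,-0.2,14.2,0],[0.2,0,0,0.15,-0.2,14.9,0],[0.2,0,0,0.15,-0.2,14.9,0],[0.2,0,0,0.15,-0.2,14.9,255],[0.2,0,0,0.15,-0.2,14.9,255],[0.2,0,0,0.15,-0.2,14.9,255],[0.2,0,0,0.15,-0.2,14.9,255],[0.2,0,0,0.15,-0.2,14.9,255],[0.2,0,0,0.15,-0.2,14.9,255],[0.2,0,0,0.15,-0.2,14.9,255],[0.2,0,0,0.15,-0.2,14.9,255]]' 30
python3 -m handwheel '[[0,5,0,-0.1,0,-0.6,255],[0,10,0,-0.26,0,-1.2,255],[0,15,0,-0.48,0,-1.8,255],[0,20,0,-0.74,0,-2.35,255],[0,20,0,-0.74,0,-2.35,255],[0,20,0,-0.74,0,-2.35,255]]'; python3 - <<'E'
from h import *
p,R,o=tool(); H=m.w([.025,-.16,0]); print(m.l(p),m.R.inv().apply(o["force"]))
v=m.l(p)-[.025,-.16,0]; f0=np.degrees(np.arctan2(-v[1],-v[0]));print("phi",f0)
for f in (90,80,70,60,50,40,30,20,10,0):
  Z=Ro.from_euler("z",np.radians(f-f0)); q=Z.apply(p-H)+H
  print(f,np.degrees((R.inv()*Z*R).as_rotvec()).round(1).tolist(),(R.inv().apply(q-p)*100).round(2).tolist())
E
```

```text
clock: 23.25
position: [0.5731, -0.0944, 0.1196]
tool_rot: [0.0, -0.652, 0.759, -0.0]
force: [-2.0, -0.0, 5.6]
gripper_width: 0.0115
grasp_force: 33.0
clock: 23.85
position: [0.5739, -0.0873, 0.143]
tool_rot: [-0.133, -0.642, 0.747, -0.114]
force: [-4.5, -4.8, 3.9]
gripper_width: 0.0113
grasp_force: 32.2
[ 0.03214787 -0.25898616  0.1429997 ] [-3.33447246 -5.65552826  3.85453059]
phi 94.13020286483005
90 [-1.4, -0.0, 3.9] [-0.02, 0.71, -0.01]
80 [-4.9, -0.0, 13.3] [-0.28, 2.42, -0.1]
70 [-8.3, -0.0, 22.7] [-0.81, 4.06, -0.29]
60 [-11.8, -0.0, 32.0] [-1.6, 5.57, -0.58]
50 [-15.2, -0.0, 41.4] [-2.62, 6.91, -0.96]
40 [-18.6, -0.0, 50.8] [-3.85, 8.05, -1.41]
30 [-22.1, -0.0, 60.2] [-5.25, 8.94, -1.92]
20 [-25.5, -0.0, 69.6] [-6.76, 9.55, -2.47]
10 [-29.0, -0.1, 79.0] [-8.36, 9.88, -3.06]
0 [-32.4, -0.1, 88.4] [-9.98, 9.91, -3.65]
```

```bash
python3 -m handwheel '[[-1.4,0,3.9,-0.02,0.71,-0.01,255],[-3.2,0,8.6,-0.15,1.57,-0.05,255],[-4.9,0,13.3,-0.28,2.42,-0.1,255],[-6.6,0,18,-0.53,3.25,-0.19,255],[-8.3,0,22.7,-0.81,4.06,-0.29,255],[-10.1,0,27.4,-1.18,4.84,-0.43,255],[-11.8,0,32,-1.6,5.57,-0.58,255],[-13.5,0,36.7,-2.1,6.26,-0.76,255],[-15.2,0,41.4,-2.62,6.91,-0.96,255],[-16.9,0,46.1,-3.22,7.5,-1.17,255],[-18.6,0,50.8,-3.85,8.05,-1.41,255],[-20.4,0,55.5,-4.54,8.52,-1.66,255],[-22.1,0,60.2,-5.25,8.94,-1.92,255],[-23.8,0,64.9,-6,9.27,-2.2,255],[-25.5,0,69.6,-6.76,9.55,-2.47,255],[-27.3,0,74.3,-7.55,9.73,-2.77,255],[-29,0,79,-8.36,9.88,-3.06,255],[-30.7,0,83.7,-9.17,9.91,-3.35,255],[-30.7,0,83.7,-9.17,9.91,-3.35,255]]'
python3 - <<'E'
from h import *
p,R,o=tool(); H=m.w([.025,-.16,0]); print(m.l(p),m.R.inv().apply(o["force"]))
v=m.l(p)-[.025,-.16,0]; f0=np.degrees(np.arctan2(-v[1],-v[0]));print("phi",f0)
for f in (2.5,0):
  Z=Ro.from_euler("z",np.radians(f-f0)); q=Z.apply(p-H)+H
  print(f,np.degrees((R.inv()*Z*R).as_rotvec()).round(1).tolist(),(R.inv().apply(q-p)*100).round(2).tolist())
E
```

```text
clock: 25.75
position: [0.4899, 0.0249, 0.1431]
tool_rot: [-0.175, 0.069, 0.982, 0.014]
force: [-5.9, 0.7, 5.0]
gripper_width: 0.0117
grasp_force: 32.0
[-0.07447109 -0.16795887  0.14311211] [-5.91749358 -0.63690844  5.00164901]
phi 4.574600399845162
2.5 [-0.7, -0.0, 1.9] [-0.01, 0.36, -0.0]
0 [-1.6, -0.0, 4.3] [-0.03, 0.8, -0.01]
```

```bash
python3 -m handwheel '[[-0.7,0,1.9,0,0.36,0,255],[-1.6,0,4.3,-0.03,0.8,0,255],[-1.6,0,4.3,-0.03,0.9,0,255],[-1.6,0,4.3,-0.03,0.9,0,255]]'
python3 - <<'E'
from h import *
p,R,o=tool(); print(m.l(p),m.R.inv().apply(o["force"]))
T=m.w([-.08,-.16,.1195]); print(delta(T,77.3))
E
```

```text
clock: 26.15
position: [0.4913, 0.0329, 0.1431]
tool_rot: [-0.175, 0.107, 0.979, 0.02]
force: [-6.2, -3.9, 5.9]
gripper_width: 0.0114
grasp_force: 32.3
[-0.07485275 -0.15989781  0.14308996] [-5.22584948 -5.16386778  5.88388119]
(array([-0.33, -0.01,  2.39]), array([  0.05, -20.26,   0.23]))
```

```bash
python3 -m handwheel '[[0,-5,0,-0.05,0.03,0.55,255],[0,-10,0,-0.12,0.03,1.15,255],[0,-15,0,-0.21,0.03,1.77,255],[0,-20.2,0.2,-0.33,0.03,2.4,255],[0,-20.2,0.2,-0.33,0.03,2.4,255],[0,-20.2,0.2,-0.33,0.03,2.4,255]]'; python3 f.py
python3 -m handwheel '[[0,0,0,0,0,0,160],[0,0,0,0,0,0,100],[0,0,0,0,0,0,0],[0,0,0,0,0,0,0],[0,0,0,0,0,0,0],[0,0,0,0,0,-3,0],[0,0,0,0,0,-8,0],[0,0,0,0,0,-13,0],[0,0,0,0,0,-16,0],[0,0,0,0,0,-16,0]]'; python3 - <<'E'
from h import *
im=imaging.grab_frame("wrist");c=imaging.calibration("wrist")
v=cv2.resize(im[90:290,190:410],None,fx=3,fy=3,interpolation=cv2.INTER_CUBIC)
H=m.w([.025,-.16,0])
for f,col in ((0,(0,255,0)),(1.7,(0,0,255))):
  a=np.radians(f); L=m.R.apply([-np.cos(a),-np.sin(a),0]); N=np.cross([0,0,1],L)
  q=((proj(c,np.array([H+L*r+N*n+[0,0,.154] for r,n in ((.092,.006),(.118,.006),(.118,-.006),(.092,-.006))]))-[190,90]+.5)*3).astype(int); cv2.polylines(v,[q],True,col,1)
cv2.imwrite("pics/w8.png",v)
E
```

```text
clock: 26.75
position: [0.485, 0.0344, 0.1191]
tool_rot: [-0.001, 0.11, 0.994, 0.001]
force: [-11.4, -3.3, 9.0]
gripper_width: 0.012
grasp_force: 33.6
  M [-0.0814 -0.1598  0.1191] F [-10.4  -5.7   9. ]
clock: 27.75
position: [0.4894, 0.0347, 0.2834]
tool_rot: [0.004, 0.11, 0.994, 0.002]
force: [0.6, -0.2, -0.4]
gripper_width: 0.0851
grasp_force: 0.0
```

View pics/w8.png

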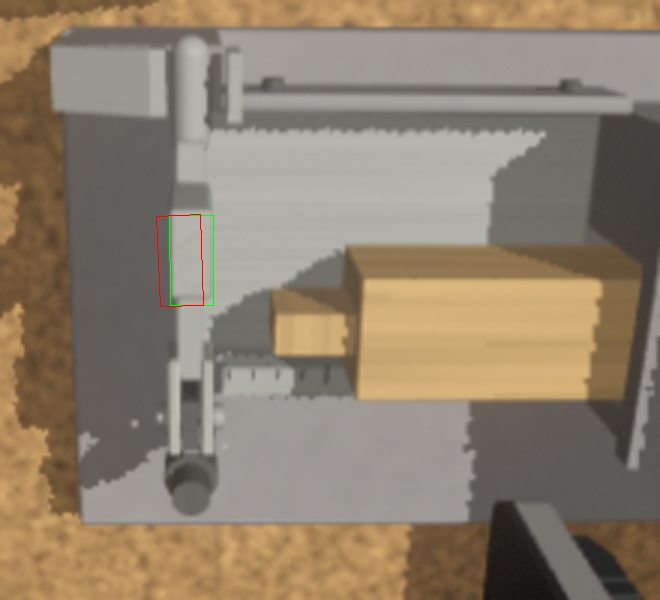

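The tab fits the green 0 rad outline at (190,260). The bar's nose is between the keeper's cheeks as it was at the start, and the rail is undisturbed.

```bash
python3 -c "
from cell import env; print(env.finish_job())"
```

```text
the job is handed in; nothing more can be done
None
```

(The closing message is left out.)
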